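# Retire a worn sanding drum

### The job

The dark brown sanding drum is worn out: take its arbor by the knob and draw it straight up out of its brass sleeve, without tilting it or forcing it sideways. Carry it to the blue box and push it shank first down through the sprung yellow flap, keeping hold until most of the drum is through, then let it drop in so that the flap swings shut. Leave the fresh orange drum in its sleeve, and do not knock over the glue bottle.

Things in the scene. Friction and masses are not known exactly. Their poses are not given: they have to be found in the camera images.
- worn: worn sanding drum on its arbor, about 180 g, 135 mm long. Origin: centre of the shank's lower end; z up the arbor. 0 to 55 mm: steel shank 14 mm in diameter; 55 to 93 mm: dark brown drum, diameter 40; 93 to 135 mm: ridged aluminium knob, diameter 24, to hold it by. It stands upright in one of the stand's two sleeves (either one), the drum resting on the rim, its origin 15 mm above the bench
- worn_knob (a point): the point on the axis of the worn arbor's knob to grip: 117 mm from the shank's lower end, 24 mm above the drum's upper face, 18 mm below the knob's top
- fresh: the fresh drum on its arbor: same sizes and origin, but the drum is bright orange. It stands in the stand's other sleeve, 100 mm away, and must stay there
- stand: arbor stand, fixed: green base plate 100 mm (its x) by 210 mm (its y), 12 mm thick, with two upright brass sleeves at y = -50 and +50 mm, outer diameter 34, rims 70 mm above the bench; bores 15.5 mm in diameter, 58 mm deep (the shanks stand 55 mm deep in them). Origin: centre of the plate's underside, on the bench; z up
- stand_mouth_a (a point): centre of the mouth (rim height) of the sleeve at the stand's y = -50 mm
- stand_mouth_b (a point): centre of the mouth (rim height) of the sleeve at the stand's y = +50 mm
- box: drop box, fixed: closed blue metal box 240 mm long (its x), 140 mm wide (its y), 180 mm high, walls 6 mm. Origin: centre of its underside, on the bench; z up. In its top is one opening, x = -105 to -20 mm, y = -45 to +45 mm, closed by the yellow flap
- box_mouth (a point): a point in the plane of the box's top (180 mm up), 5 mm from the opening's centre towards the free edge of the flap (x = -57.5 mm, y = 0 in the box): where to push the arbor down
- flap (a joint): the yellow flap, 80 by 86 mm and 4 mm thick, lying in the opening. It is hinged along the opening's edge at the box's -x end (steel hinge rod on top) and swings down into the box: 0 = shut (level), up to 1.45 rad = hanging open. A weak spring shuts it (about 0.5 N at the free edge when shut, 0.8 N when open)
- glue: glue bottle, 56 mm in diameter, 150 mm high, standing upright; origin at the centre of its underside, z up
Not all that is in view belongs to the job. Several things look just like the glue: the one meant starts nearest to the robot's base.

How it is judged:
On the way, in this order (a step that is already met when the one before it is completed fails the run):
1. the worn arbor's shank is clear of its sleeve, above the rim, and upright (z of worn in the frame of stand above 0.072 m and angle between worn's own z axis and vertical below 0.2 rad), for 0.1 s.
2. held in the fingers, the worn arbor is pushed shank first through the flap until its lower end is at least 75 mm below the box's top (z of worn in the frame of box below 0.105 m and x of worn in the frame of box between -0.11 and -0.01 m and y of worn in the frame of box between -0.05 and 0.05 m and z of worn_knob in the frame of box above 0.15 m and value of joint flap above 0.4 rad and contact force between the fingers and worn above 1 N), for 0.1 s.
At the end, for the whole second after the job is handed in: The worn arbor lies wholly inside the box and at rest (under 0.05 m/s), the flap is shut (under 0.1 rad), the fresh arbor is in its sleeve within 10 mm of where it started and upright within 0.1 rad, and the glue bottle stands within 0.3 rad of upright (x of worn in the frame of box between -0.12 and 0.12 m and y of worn in the frame of box between -0.07 and 0.07 m and z of each of worn, worn_knob in the frame of box below 0.15 m and x of worn_knob in the frame of box between -0.12 and 0.12 m and y of worn_knob in the frame of box between -0.07 and 0.07 m and value of joint flap below 0.1 rad and linear speed of worn below 0.05 m/s and distance of fresh from where it was at the start of the episode below 0.01 m and angle between fresh's own z axis and vertical below 0.1 rad and angle between glue's own z axis and vertical below 0.3 rad); the robot touches nothing.
It fails at once if while it is being drawn (raised by more than 3 mm), the worn arbor is forced against the stand with more than 15 N (z of worn in the frame of stand above 0.018 m and contact force between worn and stand above 15 N).
It fails at once if the worn arbor is tilted more than 0.08 rad while its shank's end is still in the sleeve (z of worn in the frame of stand below 0.065 m and (horizontal distance between worn and stand_mouth_a below 0.02 m or horizontal distance between worn and stand_mouth_b below 0.02 m) and angle between worn's own z axis and vertical above 0.08 rad).
It fails at once if the fresh arbor is lifted or shifted by more than 10 mm (distance of fresh from where it was at the start of the episode above 0.01 m).
It fails at once if the glue bottle is tipped over (angle between glue's own z axis and vertical above 0.6 rad).
It also fails if it takes over 58 s, if anything falls off the work surface, if the arm or the gripper's body presses on something with over 40 N, if the wrist force passes 120 N, or if a joint passes its speed limit or range.

### The arm

A 6-joint arm with a two-finger parallel gripper is mounted at the origin on the work surface. World frame = base frame: x ahead of the robot, y to its left, z up, the work surface at z = 0. Lengths are in m, angles in rad, forces in N, time in s.
With the tool pointing down it reaches from about 0.35 to 0.775 m from the base axis. Payload 7.3 kg.
Tool frame: the origin (TCP) lies midway between the tips of the shut fingers; the grasp point (between the pads) lies 19 mm behind it (robot.grip_depth is the z of the grasp point in the tool frame, in m); z points along the fingers, y is the line along which they close (so a half turn about z gives the same grasp; the last joint's range is limited). The gripper opens to 92 mm and grips with 3 to 60 N. Pads are 19 mm wide; open, the fingers measure 130 mm over their backs; the gripper's body (75 mm by 190 mm) begins 47 mm behind the grasp point.
Start: joints at [-1.407, 0.342, 1.524, -0, 1.275, -0.146], TCP at [0.16, -0.5, 0.227] pointing down, gripper open.
Joint ranges: [-2.53, 2.53], [-0.77, 2.02], [0.04, 2.7], [-1, 4.14], [0.28, 2.66], [-3.11, 3.11]. Speed limits (rad/s): [2.57, 2.57, 3.14, 3.14, 3.14, 3.14].

### API

Orientations are given as [roll, pitch, yaw] about the fixed x, y, z axes, in that order (R = Rz(yaw) Ry(pitch) Rx(roll)).
In Python, from cell import robot, viewer gives the robot as it stands.
- The arm moves only by the tool step_arm, never from a script. Its argument "increments" is a list of rows, each an object with "delta_pos": the shift along the tool's x, y, z in cm, a list of three; "dr": the turn, a rotation vector about the tool's x, y, z in degrees, a list of three; "fingers": the closure, from -1 (fully open) to 1 (shut), so that 0 is half open. In form: [{"delta_pos": [tx, ty, tz], "dr": [wx, wy, wz], "fingers": fingers}, ...]. A call has exactly 5 rows; each row is the pose to reach, as a shift and turn from the pose commanded when the call began, along the tool's axes at that moment; what a row does not reach only later rows make up. A row lasts 1/8 s, in which the tool goes at most 62.5 mm and 10.7 degrees, less where a joint would pass 70% of its speed; a pose out of reach is approached as far as the arm can. A call with a gripper value outside its range is refused whole. The fingers move at their own pace and stop on an object; "newtons" is the grip in N (left out, the last holds). Time passes only in rows, so rows that repeat a pose let the fingers close, or fill a call up. It gives the time, the measured TCP pose, the force, the opening and the grip force at its end, in the units of the state.
- robot.observe(): the state, without advancing time (a new reading comes with each control period).
- viewer.read_camera(name): name is "side" or "top"; returns the picture (384x512x3 uint8, red, green, blue); there is no depth.
- viewer.camera_params(name): a dict with "K" (3x3 intrinsics, pixels), "T" (4x4, takes a point from camera to world coordinates). Camera axes: x right, y down, z forward; pixel columns grow to the right and rows downward; lengths in m; the calibration is good to about 2 mm. A picture is of the moment at which its call begins. camera_params takes no time and is no camera call.
- robot.hand_in(): hands the job in; it is judged then, once.
The state is a dict: "time": time; "qpos": joint angles; "qvel": joint speeds; "joint_efforts": joint torques, N m; "tool_pos": TCP position; "tool_rot": TCP orientation; "contact_force": force on the tool from outside, world axes, zero at the start; "torque": the same for the moment, N m; "opening": finger opening in m; "grip_force": force on a finger pad.
Only numpy, scipy, OpenCV 4.12 (cv2) and the standard library are available. Lean on these libraries where they do the work, as an engineer would, in place of code of your own. Each camera call takes 0.05 s, during which the arm holds its last target. There are 200 camera calls.

## Working session

There is one attempt and no reset: what is moved stays moved. The work goes in short steps, Python scripts to look and compute and a tool call to move; the robot and the scene stay as the last step left them, time stands still between calls to the robot, and variables do not carry over. Pictures are saved under pics/ and viewed, at most 10 in all, crops included, and the job is handed in when it is done.

Besides the shell and the picture viewer there is one more tool, called as name([rows], argument=value, ...), one row to a line, values as JSON. step_arm: Moves the arm, as the interface text tells. Its arguments: {"type":"object","properties":{"increments":{"type":"array"},"newtons":{"type":"number"}},"required":["increments"]}

```bash
mkdir -p pics
python3 - <<'E'
from cell import robot, viewer
import cv2,numpy as np
s=robot.observe();print(s['time'],s['tool_pos'],s['tool_rot'],robot.grip_depth)
for n in('side','top'):
    cv2.imwrite(f'pics/{n}0.png',viewer.read_camera(n)[:,:,::-1]);p=viewer.camera_params(n);print(n,np.round(p['K'],1).tolist(),np.round(p['T'],3).tolist())
E
```

```text
0.0 [ 0.15998886 -0.49960148  0.22605195] [-3.14006923e+00 -2.21610916e-04  3.09789641e-01] -0.0188
side [[429.9, 0.0, 254.6], [0.0, 429.9, 191.9], [0.0, 0.0, 1.0]] [[0.99, -0.093, 0.103, 0.572], [-0.138, -0.736, 0.663, -0.619], [0.014, -0.67, -0.742, 0.821], [0.0, 0.0, 0.0, 1.0]]
top [[498.8, 0.0, 264.7], [0.0, 498.8, 190.5], [0.0, 0.0, 1.0]] [[-0.027, -0.982, 0.188, 0.425], [-1.0, 0.027, -0.002, -0.006], [-0.003, -0.188, -0.982, 1.41], [0.0, 0.0, 0.0, 1.0]]
```

View pics/top0.png

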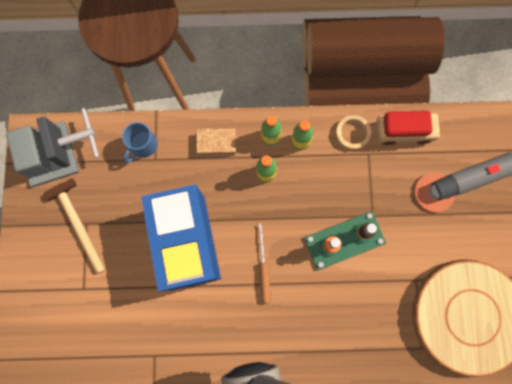

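View pics/side0.png

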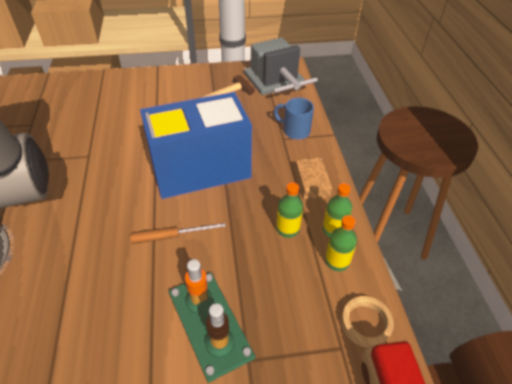

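Top view: the worn drum is the dark one at (369,229), and the fresh orange one is at (333,243). The box's yellow flap is at (183,263). There are three similar bottles, at (266,168), (271,130) and (303,134). The base is off the bottom of the picture, so (266,168) is nearest to it and is the glue. I'll confirm this in enlarged crops.

Run:
```python
import cv2,numpy as np
t=cv2.imread('pics/top0.png');s=cv2.imread('pics/side0.png')
r=lambda a:cv2.resize(a,None,fx=5,fy=5,interpolation=cv2.INTER_CUBIC)
a=r(t[195:275,300:390]);b=r(s[250:350,165:235]) 
h=500
c=np.zeros((h,800,3),np.uint8);c[:400,:450]=a;c[:500,450:800]=b
cv2.imwrite('pics/c1.png',c)
d=cv2.resize(t[110:300,130:320],None,fx=3.15,fy=3.15,interpolation=cv2.INTER_CUBIC)
cv2.imwrite('pics/c2.png',d);print(d.shape)
```

```text
(598, 598, 3)
```

View pics/c1.png

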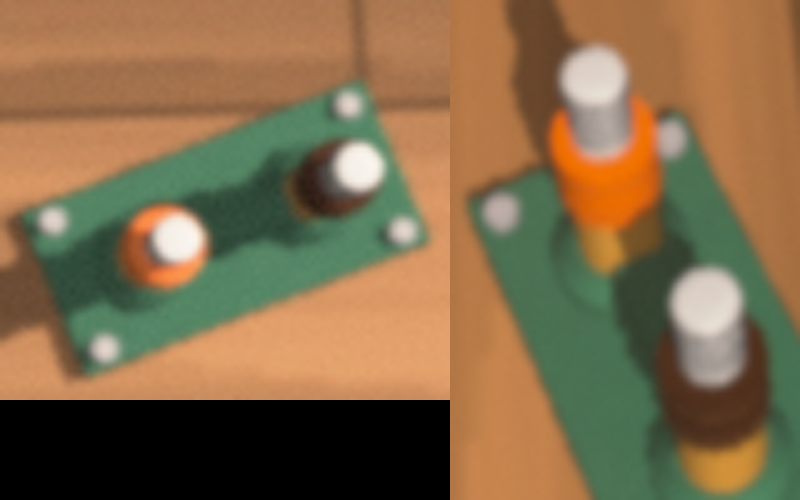

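View pics/c2.png

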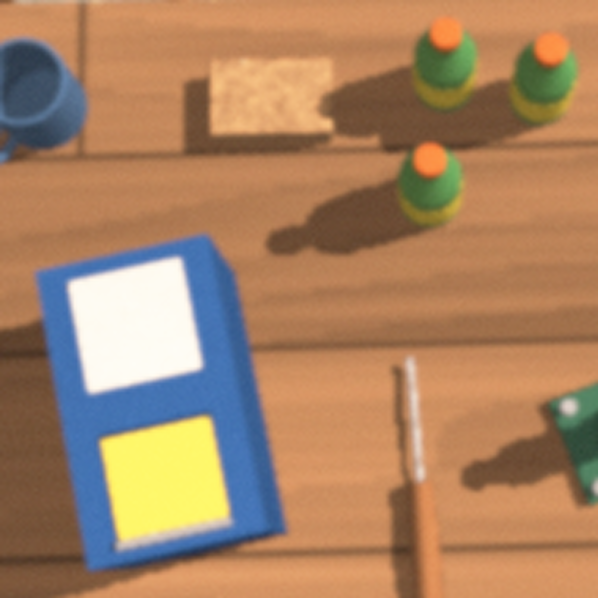

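Crops: the worn knob top is at crop (359,166) in the top view and (256,302) in the side view. The flap corners in c2 are (100,437), (208,416), (230,520) and (118,545), with the hinge rod at the lower edge, on the robot side. The lower bottle, c2 (430,160), is the one nearest the base, so it is the glue. It stands clear of the straight route.

```bash
cat > h.py <<'E'
from cell import robot, viewer
import numpy as np
def ray(n,u,v,z):
    p=viewer.camera_params(n);T=np.array(p['T']);d=T[:3,:3]@np.linalg.inv(p['K'])@[u,v,1];o=T[:3,3]
    return o+d*(z-o[2])/d[2]
E
python3 - <<'E'
from h import *
np.set_printoptions(precision=4,suppress=True)
f=lambda x,y,s,ox,oy:((x+.5)/s-.5+ox,(y+.5)/s-.5+oy)
print('worn top',ray('top',*f(359,166,5,300,195),.15),'side',ray('side',*f(256,302,5,165,250),.15))
print('fresh',ray('top',*f(177,239,5,300,195),.15),ray('side',*f(145,77,5,165,250),.15))
c=np.array([ray('top',*f(x,y,5,300,195),.012) for x,y in[(25,215),(362,83),(428,240),(85,375)]]);print('plate',c,c.mean(0))
c=np.array([ray('top',*f(x,y,3.15,130,110),.18) for x,y in[(38,272),(90,570),(208,237),(100,437),(208,416),(230,520),(118,545)]]);print('box',c)
print('flapc',c[3:].mean(0))
for x,y in[(430,160),(446,35),(551,49)]:print('bottle',ray('top',*f(x,y,3.15,130,110),.15))
print(robot.observe()['opening'])
E
```

```text
worn top [ 0.5615 -0.2759  0.15  ] side [ 0.5629 -0.2765  0.15  ]
fresh [ 0.5272 -0.1818  0.15  ] [ 0.5298 -0.1829  0.15  ]
plate [[ 0.5542 -0.1166  0.012 ]
 [ 0.6236 -0.3104  0.012 ]
 [ 0.534  -0.3413  0.012 ]
 [ 0.4647 -0.1461  0.012 ]] [ 0.5441 -0.2286  0.012 ]
box [[0.6541 0.3005 0.18  ]
 [0.4202 0.2561 0.18  ]
 [0.6788 0.1651 0.18  ]
 [0.5218 0.2496 0.18  ]
 [0.5359 0.1653 0.18  ]
 [0.4551 0.1484 0.18  ]
 [0.4385 0.2348 0.18  ]]
flapc [0.4878 0.1995 0.18  ]
bottle [ 0.7448 -0.0142  0.15  ]
bottle [ 0.8524 -0.0306  0.15  ]
bottle [ 0.8376 -0.1182  0.15  ]
0.09195050713598603
```

step_arm([
  {"delta_pos": [5, -1, 0], "dr": [0, 0, 0], "fingers": -0.4},
  {"delta_pos": [10, -2, 0], "dr": [0, 0, 0], "fingers": -0.4},
  {"delta_pos": [15, -3, 0], "dr": [0, 0, 0], "fingers": -0.4},
  {"delta_pos": [20, -4, 0], "dr": [0, 0, 0], "fingers": -0.4},
  {"delta_pos": [25, -5, 0], "dr": [0, 0, 0], "fingers": -0.4},
], newtons=20)

```text
time: 0.72
tool_pos: [0.3842, -0.3751, 0.2264]
tool_rot: [-3.141, 0.0, 0.31]
contact_force: [0.7, -1.3, -0.3]
opening: 0.0644
grip_force: 0.0
```

step_arm([
  {"delta_pos": [5, -1, 0], "dr": [0, 0, 0], "fingers": -0.4},
  {"delta_pos": [10, -2, 0], "dr": [0, 0, 0], "fingers": -0.4},
  {"delta_pos": [15, -3, 0], "dr": [0, 0, 0], "fingers": -0.4},
  {"delta_pos": [20.1, -4, 0], "dr": [0, 0, 0], "fingers": -0.4},
  {"delta_pos": [20.1, -4, 0], "dr": [0, 0, 0], "fingers": -0.4},
])

```text
time: 1.35
tool_pos: [0.5644, -0.2743, 0.2255]
tool_rot: [-3.14, 0.0, 0.314]
contact_force: [-0.3, -0.3, 0.6]
opening: 0.0641
grip_force: 0.0
```

step_arm([
  {"delta_pos": [0, 0, 1.5], "dr": [0, 0, 0], "fingers": -0.4},
  {"delta_pos": [0, 0, 3], "dr": [0, 0, 0], "fingers": -0.4},
  {"delta_pos": [0, 0, 4.5], "dr": [0, 0, 0], "fingers": -0.4},
  {"delta_pos": [0, 0, 5.5], "dr": [0, 0, 0], "fingers": -0.4},
  {"delta_pos": [0, 0, 5.5], "dr": [0, 0, 0], "fingers": -0.4},
])

```text
time: 1.98
tool_pos: [0.5616, -0.2768, 0.1707]
tool_rot: [-3.14, 0.001, 0.309]
contact_force: [0.1, 0.0, 0.7]
opening: 0.0641
grip_force: 0.0
```

Run:
```python
from h import *
import cv2
a=viewer.read_camera('top')[:,:,::-1][190:270,310:400];b=viewer.read_camera('side')[:,:,::-1][250:350,165:265]
c=np.zeros((500,800,3),np.uint8);c[:356,:400]=cv2.resize(a,(400,356),interpolation=2);c[:400,400:]=cv2.resize(b,(400,400),interpolation=2)
cv2.imwrite('pics/c3.png',c);s=robot.observe();print(s['tool_pos'],s['contact_force'])
```

```text
[ 0.56229111 -0.27705851  0.17204657] [ 0.50036818 -0.44931111 -0.17267189]
```

View pics/c3.png

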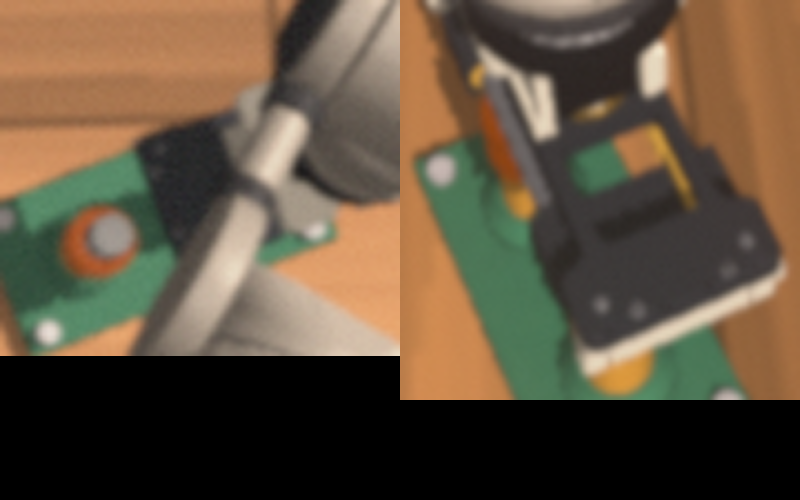

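The gripper hides the worn arbor, but it is centred over that sleeve in the side view (crop x about 620). The fresh knob at crop (110,235) is clear of the fingers. I'll descend and grip.

step_arm([
  {"delta_pos": [0, 0, 1.5], "dr": [0, 0, 0], "fingers": -0.4},
  {"delta_pos": [0, 0, 3], "dr": [0, 0, 0], "fingers": -0.4},
  {"delta_pos": [0, 0, 4.5], "dr": [0, 0, 0], "fingers": -0.4},
  {"delta_pos": [0, 0, 5.6], "dr": [0, 0, 0], "fingers": -0.4},
  {"delta_pos": [0, 0, 5.6], "dr": [0, 0, 0], "fingers": -0.4},
])

```text
time: 2.7
tool_pos: [0.5616, -0.2765, 0.1144]
tool_rot: [-3.14, 0.001, 0.31]
contact_force: [0.1, -0.1, 0.7]
opening: 0.0642
grip_force: 0.0
```

step_arm([
  {"delta_pos": [0, 0, 0], "dr": [0, 0, 0], "fingers": -0.1},
  {"delta_pos": [0, 0, 0], "dr": [0, 0, 0], "fingers": 0.2},
  {"delta_pos": [0, 0, 0], "dr": [0, 0, 0], "fingers": 0.4},
  {"delta_pos": [0, 0, 0], "dr": [0, 0, 0], "fingers": 0.6},
  {"delta_pos": [0, 0, 0], "dr": [0, 0, 0], "fingers": 0.8},
], newtons=15)

```text
time: 3.32
tool_pos: [0.5622, -0.2767, 0.1159]
tool_rot: [-3.142, -0.0, 0.31]
contact_force: [-0.6, -0.1, 0.4]
opening: 0.0238
grip_force: 15.0
```

step_arm([
  {"delta_pos": [0, 0, 0], "dr": [0, 0, 0], "fingers": 0.8},
  {"delta_pos": [0, 0, -0.2], "dr": [0, 0, 0], "fingers": 0.8},
  {"delta_pos": [0, 0, -0.4], "dr": [0, 0, 0], "fingers": 0.8},
  {"delta_pos": [0, 0, -0.7], "dr": [0, 0, 0], "fingers": 0.8},
  {"delta_pos": [0, 0, -1], "dr": [0, 0, 0], "fingers": 0.8},
], newtons=30)

```text
time: 3.95
tool_pos: [0.5621, -0.2767, 0.1258]
tool_rot: [-3.141, 0.0, 0.31]
contact_force: [-0.1, -0.4, -3.0]
opening: 0.0232
grip_force: 30.0
```

step_arm([
  {"delta_pos": [0, 0, -0.5], "dr": [0, 0, 0], "fingers": 0.8},
  {"delta_pos": [0, 0, -1], "dr": [0, 0, 0], "fingers": 0.8},
  {"delta_pos": [0, 0, -1.5], "dr": [0, 0, 0], "fingers": 0.8},
  {"delta_pos": [0, 0, -2], "dr": [0, 0, 0], "fingers": 0.8},
  {"delta_pos": [0, 0, -2.5], "dr": [0, 0, 0], "fingers": 0.8},
])

```text
time: 4.58
tool_pos: [0.5622, -0.2768, 0.1511]
tool_rot: [3.141, -0.0, 0.31]
contact_force: [-0.6, -0.7, -2.9]
opening: 0.0235
grip_force: 30.0
```

step_arm([
  {"delta_pos": [0, 0, -0.6], "dr": [0, 0, 0], "fingers": 0.8},
  {"delta_pos": [0, 0, -1.2], "dr": [0, 0, 0], "fingers": 0.8},
  {"delta_pos": [0, 0, -2], "dr": [0, 0, 0], "fingers": 0.8},
  {"delta_pos": [0, 0, -3], "dr": [0, 0, 0], "fingers": 0.8},
  {"delta_pos": [0, 0, -4], "dr": [0, 0, 0], "fingers": 0.8},
])

```text
time: 5.2
tool_pos: [0.5623, -0.2769, 0.1916]
tool_rot: [3.141, -0.0, 0.31]
contact_force: [-0.0, -0.1, -2.1]
opening: 0.0232
grip_force: 30.0
```

step_arm([
  {"delta_pos": [0, 0, -2], "dr": [0, 0, 0], "fingers": 0.8},
  {"delta_pos": [0, 0, -5], "dr": [0, 0, 0], "fingers": 0.8},
  {"delta_pos": [0, 0, -9], "dr": [0, 0, 0], "fingers": 0.8},
  {"delta_pos": [0, 0, -13], "dr": [0, 0, 0], "fingers": 0.8},
  {"delta_pos": [0, 0, -13], "dr": [0, 0, 0], "fingers": 0.8},
])

```text
time: 5.82
tool_pos: [0.5632, -0.2774, 0.325]
tool_rot: [3.135, -0.005, 0.31]
contact_force: [0.0, -1.7, -2.4]
opening: 0.0235
grip_force: 30.0
```

step_arm([
  {"delta_pos": [0.5, -3, 0], "dr": [0, 0, 1], "fingers": 0.8},
  {"delta_pos": [1.4, -8, 0], "dr": [0, 0, 2], "fingers": 0.8},
  {"delta_pos": [2.3, -13.5, 0], "dr": [0, 0, 3], "fingers": 0.8},
  {"delta_pos": [3.2, -19, 0], "dr": [0, 0, 5], "fingers": 0.8},
  {"delta_pos": [4.1, -24, 0], "dr": [0, 0, 7], "fingers": 0.8},
])

```text
time: 6.45
tool_pos: [0.5269, -0.0338, 0.3195]
tool_rot: [-3.141, 0.002, 0.187]
contact_force: [-0.2, 0.4, -1.1]
opening: 0.0236
grip_force: 30.0
```

Run:
```python
from h import *
s=robot.observe();y=s['tool_rot'][2];p=s['tool_pos'];print(p,s['tool_rot'])
d=np.array([.4945,.2])-p[:2];print(d@[np.cos(y),np.sin(y)],d@[np.sin(y),-np.cos(y)])
```

```text
[ 0.52694281 -0.0337888   0.31948893] [-3.14070901e+00  1.80712439e-03  1.86592052e-01]
0.011490764543876271 -0.23574923738879408
```

step_arm([
  {"delta_pos": [0.3, -5.5, 0], "dr": [0, 0, 0], "fingers": 0.8},
  {"delta_pos": [0.6, -11, 0], "dr": [0, 0, 0], "fingers": 0.8},
  {"delta_pos": [0.9, -16.5, 0], "dr": [0, 0, 0], "fingers": 0.8},
  {"delta_pos": [1.1, -21, 0], "dr": [0, 0, 0], "fingers": 0.8},
  {"delta_pos": [1.2, -23.6, 0], "dr": [0, 0, 0], "fingers": 0.8},
])

```text
time: 7.08
tool_pos: [0.4946, 0.2004, 0.3194]
tool_rot: [-3.142, 0.002, 0.19]
contact_force: [-0.0, -0.7, -1.3]
opening: 0.0233
grip_force: 30.0
```

step_arm([
  {"delta_pos": [0, 0, 0], "dr": [0, 0, 0], "fingers": 0.8},
  {"delta_pos": [0, 0, 0], "dr": [0, 0, 0], "fingers": 0.8},
  {"delta_pos": [0, 0, 0], "dr": [0, 0, 0], "fingers": 0.8},
  {"delta_pos": [0, 0, 0], "dr": [0, 0, 0], "fingers": 0.8},
  {"delta_pos": [0, 0, 0], "dr": [0, 0, 0], "fingers": 0.8},
])

```text
time: 7.7
tool_pos: [0.496, 0.1979, 0.3207]
tool_rot: [3.141, -0.0, 0.187]
contact_force: [-0.7, -0.8, -1.7]
opening: 0.0234
grip_force: 30.0
```

Run:
```python
from h import *
import cv2
b=viewer.read_camera('side')[:,:,::-1][40:220,90:330]
cv2.imwrite('pics/c4.png',cv2.resize(b,None,fx=3,fy=3,interpolation=2));s=robot.observe();print(s['tool_pos'],s['tool_rot'],s['contact_force'])
p=viewer.camera_params('side')
T=np.linalg.inv(p['T'])
for z in(.18,):
  q=p['K']@(T@[.4945,.2,z,1])[:3];q=q[:2]/q[2];print(q,(q-[90,40])*3)
t=s['tool_pos']
for dz in(.0,-.024-.0,-.098):
  q=p['K']@(T@[t[0],t[1],t[2]+dz,1])[:3];q=q[:2]/q[2];print((q-[90,40])*3)
```

```text
[0.49593933 0.19798109 0.32073764] [ 3.14147890e+00 -1.05862555e-04  1.86942267e-01] [-0.03979348 -0.87868087 -1.38312935]
[170.17749917 121.37087084] [240.53249751 244.11261253]
[216.22848379  86.80443345]
[221.11279863 116.42488145]
[235.05241157 200.96029605]
```

View pics/c4.png

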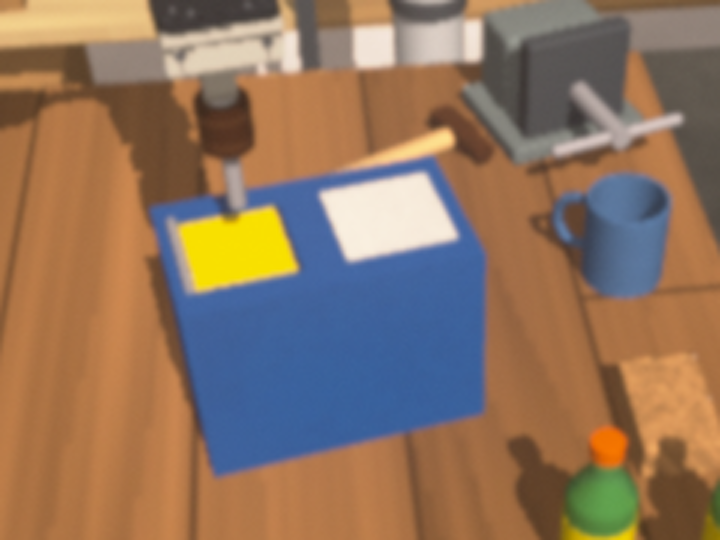

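The drum hangs upright with its shank end at crop (235,208). The flap centre is at about (236,248), against a projected mouth point of (240,244), so it is aligned. I'll push down.

step_arm([
  {"delta_pos": [0, 0, 2], "dr": [0, 0, 0], "fingers": 0.8},
  {"delta_pos": [0, 0, 4], "dr": [0, 0, 0], "fingers": 0.8},
  {"delta_pos": [0, 0, 5.5], "dr": [0, 0, 0], "fingers": 0.8},
  {"delta_pos": [0, 0, 7], "dr": [0, 0, 0], "fingers": 0.8},
  {"delta_pos": [0, 0, 8.5], "dr": [0, 0, 0], "fingers": 0.8},
])

```text
time: 8.38
tool_pos: [0.4961, 0.1984, 0.2351]
tool_rot: [3.142, -0.001, 0.188]
contact_force: [0.3, -0.4, -0.1]
opening: 0.0234
grip_force: 30.0
```

step_arm([
  {"delta_pos": [0, 0, 1], "dr": [0, 0, 0], "fingers": 0.8},
  {"delta_pos": [0, 0, 2], "dr": [0, 0, 0], "fingers": 0.8},
  {"delta_pos": [0, 0, 3], "dr": [0, 0, 0], "fingers": 0.8},
  {"delta_pos": [0, 0, 4], "dr": [0, 0, 0], "fingers": 0.8},
  {"delta_pos": [0, 0, 4.5], "dr": [0, 0, 0], "fingers": 0.8},
])

```text
time: 9.0
tool_pos: [0.4956, 0.1983, 0.1899]
tool_rot: [3.141, 0.001, 0.188]
contact_force: [1.0, 0.6, -0.2]
opening: 0.023
grip_force: 30.0
```

step_arm([
  {"delta_pos": [0, 0, 0], "dr": [0, 0, 0], "fingers": 0.8},
  {"delta_pos": [0, 0, 0], "dr": [0, 0, 0], "fingers": 0.8},
  {"delta_pos": [0, 0, 0], "dr": [0, 0, 0], "fingers": 0.8},
  {"delta_pos": [0, 0, 0], "dr": [0, 0, 0], "fingers": 0.8},
  {"delta_pos": [0, 0, 0], "dr": [0, 0, 0], "fingers": 0.8},
])

```text
time: 9.62
tool_pos: [0.4958, 0.1984, 0.1908]
tool_rot: [3.141, -0.0, 0.188]
contact_force: [1.5, -0.2, -1.3]
opening: 0.0233
grip_force: 30.0
```

Run:
```python
from h import *
import cv2
b=viewer.read_camera('side')[:,:,::-1][60:220,100:300]
cv2.imwrite('pics/c5.png',cv2.resize(b,None,fx=3,fy=3,interpolation=2))
```

```text
(no output)
```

View pics/c5.png

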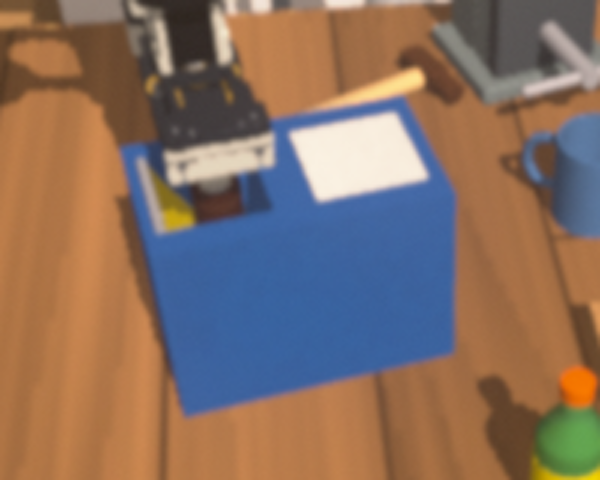

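The flap is open and the drum sits in the opening, crop (217,200), clear of its edges. I'll push a few millimetres more, then release.

step_arm([
  {"delta_pos": [0, 0, 0.4], "dr": [0, 0, 0], "fingers": 0.8},
  {"delta_pos": [0, 0, 0.4], "dr": [0, 0, 0], "fingers": 0.8},
  {"delta_pos": [0, 0, 0.4], "dr": [0, 0, 0], "fingers": 0.8},
  {"delta_pos": [0, 0, 0.4], "dr": [0, 0, 0], "fingers": -0.4},
  {"delta_pos": [0, 0, 0.4], "dr": [0, 0, 0], "fingers": -0.4},
])

```text
time: 10.3
tool_pos: [0.4958, 0.1984, 0.1869]
tool_rot: [3.142, -0.0, 0.188]
contact_force: [-0.1, 0.3, 0.2]
opening: 0.0387
grip_force: 0.0
```

step_arm([
  {"delta_pos": [0, 0, 0], "dr": [0, 0, 0], "fingers": -0.4},
  {"delta_pos": [0, 0, 0], "dr": [0, 0, 0], "fingers": -0.4},
  {"delta_pos": [0, 0, -3], "dr": [0, 0, 0], "fingers": -0.4},
  {"delta_pos": [0, 0, -8], "dr": [0, 0, 0], "fingers": -0.4},
  {"delta_pos": [0, 0, -12], "dr": [0, 0, 0], "fingers": -0.4},
])

```text
time: 10.92
tool_pos: [0.4959, 0.1984, 0.3086]
tool_rot: [3.142, -0.001, 0.188]
contact_force: [0.1, -0.0, -1.1]
opening: 0.064
grip_force: 0.0
```

step_arm([
  {"delta_pos": [0, 0, 0], "dr": [0, 0, 0], "fingers": -0.4},
  {"delta_pos": [0, 0, 0], "dr": [0, 0, 0], "fingers": -0.4},
  {"delta_pos": [0, 0, 0], "dr": [0, 0, 0], "fingers": -0.4},
  {"delta_pos": [0, 0, 0], "dr": [0, 0, 0], "fingers": -0.4},
  {"delta_pos": [0, 0, 0], "dr": [0, 0, 0], "fingers": -0.4},
])

```text
time: 11.55
tool_pos: [0.4957, 0.1983, 0.3061]
tool_rot: [3.141, 0.001, 0.188]
contact_force: [1.3, -0.2, 0.2]
opening: 0.0643
grip_force: 0.0
```

Run:
```python
from h import *
import cv2
b=viewer.read_camera('side')[:,:,::-1][40:384,90:370]
cv2.imwrite('pics/c6.png',cv2.resize(b,None,fx=1.7,fy=1.7,interpolation=2))
```

```text
(no output)
```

View pics/c6.png

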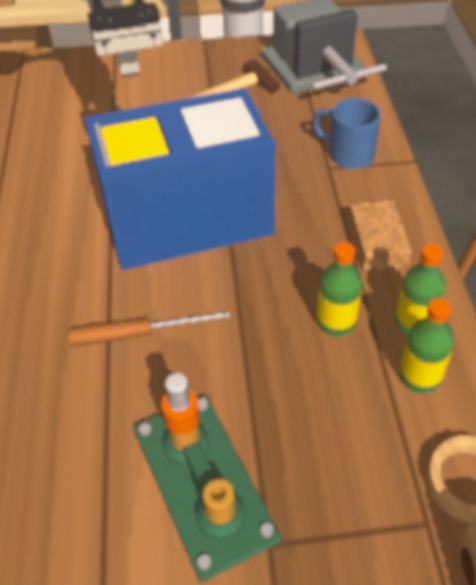

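The flap at crop (133,140) is shut, the worn sleeve is empty, and the fresh drum and glue are standing. I'll wait for the arbor to settle inside, then hand in.

step_arm([
  {"delta_pos": [0, 0, 0], "dr": [0, 0, 0], "fingers": -0.4},
  {"delta_pos": [0, 0, 0], "dr": [0, 0, 0], "fingers": -0.4},
  {"delta_pos": [0, 0, 0], "dr": [0, 0, 0], "fingers": -0.4},
  {"delta_pos": [0, 0, 0], "dr": [0, 0, 0], "fingers": -0.4},
  {"delta_pos": [0, 0, 0], "dr": [0, 0, 0], "fingers": -0.4},
])

```text
time: 12.22
tool_pos: [0.4958, 0.1984, 0.3067]
tool_rot: [3.142, -0.0, 0.188]
contact_force: [-0.2, -0.7, -1.1]
opening: 0.0646
grip_force: 0.0
```

step_arm([
  {"delta_pos": [0, 0, 0], "dr": [0, 0, 0], "fingers": -0.4},
  {"delta_pos": [0, 0, 0], "dr": [0, 0, 0], "fingers": -0.4},
  {"delta_pos": [0, 0, 0], "dr": [0, 0, 0], "fingers": -0.4},
  {"delta_pos": [0, 0, 0], "dr": [0, 0, 0], "fingers": -0.4},
  {"delta_pos": [0, 0, 0], "dr": [0, 0, 0], "fingers": -0.4},
])

```text
time: 12.85
tool_pos: [0.4958, 0.1984, 0.3067]
tool_rot: [3.141, -0.0, 0.188]
contact_force: [-0.2, 0.4, -0.8]
opening: 0.0641
grip_force: 0.0
```

step_arm([
  {"delta_pos": [0, 0, 0], "dr": [0, 0, 0], "fingers": -0.4},
  {"delta_pos": [0, 0, 0], "dr": [0, 0, 0], "fingers": -0.4},
  {"delta_pos": [0, 0, 0], "dr": [0, 0, 0], "fingers": -0.4},
  {"delta_pos": [0, 0, 0], "dr": [0, 0, 0], "fingers": -0.4},
  {"delta_pos": [0, 0, 0], "dr": [0, 0, 0], "fingers": -0.4},
])

```text
time: 13.48
tool_pos: [0.4958, 0.1984, 0.3067]
tool_rot: [3.141, 0.0, 0.188]
contact_force: [0.7, 0.3, -0.2]
opening: 0.0642
grip_force: 0.0
```

step_arm([
  {"delta_pos": [0, 0, 0], "dr": [0, 0, 0], "fingers": -0.4},
  {"delta_pos": [0, 0, 0], "dr": [0, 0, 0], "fingers": -0.4},
  {"delta_pos": [0, 0, 0], "dr": [0, 0, 0], "fingers": -0.4},
  {"delta_pos": [0, 0, 0], "dr": [0, 0, 0], "fingers": -0.4},
  {"delta_pos": [0, 0, 0], "dr": [0, 0, 0], "fingers": -0.4},
])

```text
time: 14.1
tool_pos: [0.4958, 0.1984, 0.3067]
tool_rot: [3.142, 0.0, 0.188]
contact_force: [-0.3, -0.0, 0.8]
opening: 0.0648
grip_force: 0.0
```

```bash
python3 -c "
from cell import robot
print(robot.hand_in())"
```

```text
the job is handed in; nothing more can be done
None
```

I drew the worn drum out, pushed it through the flap and dropped it in the box; the last picture shows the flap shut and the fresh drum and glue bottle still standing. I handed the job in at about 14 s, and no verdict came back.

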